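# Drift the strap hole into line and bolt the beam saddle

## Task

The strap over the asphalt beam is swung slightly out, so its free hole does not line up with the hole underneath. Take the tapered drift from the wooden stand and work it gently down through both holes until its collar sits on the strap, put the drift back upright in the stand, then put the bolt down the hole until its flange sits flat on the strap. Feel your way and let the drift give sideways so that it never bears on the lower hole with more than about 15 N, ram neither tool against the saddle, and leave the jar and the yellow box undisturbed.

Things in the scene. Friction and masses are not known exactly. Their poses are not given: they have to be found in the camera images.
- saddle: Fixed saddle, base plate 110 x 200 x 10 mm, clamping a grey-brown asphalt beam (421 x 52 x 52 mm, along x). Origin: centre of its underside, z up. Posts at y = +60 mm (pivot, nut up to 84 mm high) and -60 mm. In the slotted -y post an immovable steel bush has the lower hole: 24 mm diameter, vertical, from 60.5 down to 11.5 mm high, at y = -60 mm and x between -10 and 0 mm (not measured: feel)
- strap_hole (a point): Centre of the top of the 24 mm through hole in the strap's free end, 72 mm above the table. Flat steel strap, 46 x 10 mm, over the beam; it turns about the pivot 120 mm away (this y axis points there; z up), needs 2 to 3 N sideways at the hole and stays where left. At first it is at saddle x = +3 to +4.5 mm, so the bush's hole lies 3 to 14.5 mm out of line towards the saddle's -x
- drift_grip (a point): Middle of the drift's hexagonal handle: 60 mm long, 24 mm across flats, flats facing this x and -x; z up. Steel, 0.35 kg, 129 mm long, stands in a socket, the taller tool. Below this point: collar (34 mm diameter, 6 mm thick) from 30 to 36 mm down; parallel shank, 23 mm diameter, to 50 mm; straight taper to a flat tip of 5 mm diameter 94 mm down. A push of 3 to 12 N wedges it home
- bolt_grip (a point): Middle of the bolt's hexagonal head: 28 mm high, 30 mm across flats, flats facing this x and -x; z up. Steel, 0.25 kg, 79 mm long, stands in the other socket, the shorter tool. Below this point: flange (34 mm diameter, 4 mm thick) from 14 to 18 mm down; shank, 21 mm diameter, to 63 mm down, its last 6 mm tapering to 12 mm
- socket_a (a point): Centre of the mouth of one through socket (25 mm diameter) in the top of the fixed wooden stand (70 x 170 mm, 62 mm high; sockets 100 mm apart along its y). A tool hangs in it by its collar or flange. z up
- socket_b (a point): Centre of the mouth of the stand's other socket, like socket_a, at the stand's -y end
- drift: The drift as a whole; origin at the centre of its tip, 94 mm below drift_grip, z up along it
- bolt: The bolt as a whole; origin at the centre of its lower end, 63 mm below bolt_grip, z up along it
- jar: Loose screw-top jar of stones, 51 mm across, 72 mm high, near the far right corner of the saddle; origin at the centre of its underside. Bystander
- crayons: Loose yellow box 50 x 85 x 22 mm, near the front right corner of the saddle; origin at the centre of its underside. Bystander
There are look-alikes about, which are no part of the job. Of the things that look like the part that bears socket_a, the largest one is meant.

How it is judged:
On the way, in this order (a step that is already met when the one before it is completed fails the run):
1. the drift is right down through both holes, its collar on the strap (z of drift_grip in the frame of strap_hole below 0.039 m and horizontal distance between drift_grip and strap_hole below 0.006 m and angle between drift_grip's own z axis and vertical below 0.12 rad), for 0.2 s.
2. the drift is back, upright, in a socket of the stand ((distance between drift_grip and socket_a below 0.04 m or distance between drift_grip and socket_b below 0.04 m) and angle between drift_grip's own z axis and vertical below 0.15 rad), for 0.2 s.
At the end, for the whole second after the job is handed in: The bolt stands upright (within 0.1 rad) through strap and bush with its flange on the strap (within 2.5 mm), at rest; the drift stands upright in either socket of the stand, its collar on the stand (within about 4 mm) (all of step 2 and z of bolt_grip in the frame of strap_hole below 0.0205 m and horizontal distance between bolt_grip and strap_hole below 0.005 m and angle between bolt_grip's own z axis and vertical below 0.1 rad and linear speed of bolt below 0.02 m/s); the robot touches nothing.
It fails at once if the drift is forced against the bush with more than 18 N (contact force between drift and bush above 18 N).
It fails at once if the drift is rammed against the strap or saddle with more than 90 N (contact force between drift and saddle above 90 N).
It fails at once if the bolt is rammed against the strap or saddle with more than 90 N (contact force between bolt and saddle above 90 N).
It fails at once if the jar is moved by more than 20 mm or tipped (distance of jar from where it was at the start of the episode above 0.02 m or angle between jar's own z axis and vertical above 0.3 rad).
It fails at once if the yellow box is moved by more than 20 mm (distance of crayons from where it was at the start of the episode above 0.02 m).
It also fails if it takes over 72 s, if anything falls off the work surface, if the arm or the gripper's body presses on something with over 40 N, if the wrist force passes 120 N, or if a joint passes its speed limit or range.

## Robot

A 6-joint arm with a two-finger parallel gripper is mounted at the origin on a cart in front of the work surface, level with it; the furniture and walls round the work are solid. World frame = base frame: x ahead of the robot, y to its left, z up, the work surface at z = 0. Lengths are in m, angles in rad, forces in N, time in s.
With the tool pointing down it reaches from about 0.25 to 0.725 m from the base axis. Payload 9.7 kg.
Tool frame: the origin (TCP) lies between the finger pads; the fingertips stand 11 mm ahead of it and the grasp point (between the pads) lies 8 mm behind it; z points along the fingers, y is the line along which they close (so a half turn about z gives the same grasp; the last joint's range is limited). The gripper opens to 85 mm and grips with 20 to 120 N. Pads are 22 mm wide; open, the fingers measure 114 mm over their backs; the gripper's body (76 mm by 85 mm) begins 54 mm behind the grasp point. The pads swing forward as they close: fully open they stand 13 mm farther back than shut.
Start: joints at [1.325, 0.087, 0.176, 1.66, 0, 1.571], TCP at [0.134, 0.533, 0.21] pointing down, gripper open.
Joint ranges: [-3.13, 3.13], [-0.85, 1.81], [-1.15, 1.24], [-2.2, 2.28], [-1.44, 1.52], [-3.14, 3.14]. Speed limits (rad/s): [2.22, 2.22, 2.57, 3.14, 3.14, 3.14].

## Interface

Orientations are given as a unit quaternion [x, y, z, w].
In Python, from plant import get_obs, read_camera, job_done gives the robot as it stands.
- The arm moves only by the shell command python3 -m creep 'ROWS' [FORCE]. ROWS is JSON, a list of rows, each a list of 3 entries, a list of its own where there are three numbers: the shift along the tool's x, y, z in m, then the turn about the tool's z in rad, then the opening, from -1 (shut) to 1 (fully open). In form: [[[x, y, z], spin, claw], ...]. A call has 1 to 20 rows; each row shifts and turns the commanded pose from where the row before left it, along the tool's axes as they then stand; what a row does not reach is not made up. A row lasts 1/8 s, in which the tool goes at most 62.5 mm and 10.7 degrees, less where a joint would pass 70% of its speed; a pose out of reach is approached as far as the arm can. A call with a gripper value outside its range is refused whole. The fingers move at their own pace and stop on an object; FORCE is the grip in N (left out, the last holds). Time passes only in rows, so rows that do not move let the fingers close. It gives the time, the measured TCP pose, the force, the opening and the grip force at its end, in the units of the state.
- get_obs(): the state, without advancing time (a new reading comes with each control period).
- read_camera(name): name is "scene" or "top"; returns a dict with "pixels" (480x640x3 uint8, blue, green, red), "depth" (480x640 float32, m along the optical axis (not along the pixel's ray), 0 where there is no reading), "vfov" (degrees; the focal length in pixels is half the picture's height over the tangent of half this angle, whatever the lens; pixels are square), "cx", "cy" (the principal point, pixels), "xyz" and "rotation" of the camera in the world. Camera axes: x right, y down, z forward; pixel columns grow to the right and rows downward; lengths in m; the calibration is good to about 2 mm. A picture is of the moment at which its call begins.
- job_done(): hands the job in; it is judged then, once.
The state is a dict: "t": time; "joint_positions": joint angles; "qvel": joint speeds; "joint_torque": joint torques, N m; "position": TCP position; "tool_rot": TCP orientation; "ft_force": force on the tool from outside, world axes, zero at the start; "ft_torque": the same for the moment, N m; "gripper_width": finger opening in m; "finger_force": force on a finger pad.
Only numpy, scipy, OpenCV 4.12 (cv2) and the standard library are available. Lean on these libraries where they do the work, as an engineer would, in place of code of your own. Each camera call takes 0.05 s, during which the arm holds its last target. There are 200 camera calls.

## Working session

There is one attempt and no reset: what is moved stays moved. The work goes in short steps, Python scripts to look and compute and a shell command to move; the robot and the scene stay as the last step left them, time stands still between calls to the robot, and variables do not carry over. Pictures are saved under pics/ and viewed, at most 10 in all, crops included, and the job is handed in when it is done.

```bash
mkdir -p pics; ls; cat > h.py <<'E'
import numpy as np, cv2, pickle
from plant import get_obs, read_camera, job_done
def snap(n,f):
    c=read_camera(n); pickle.dump(c,open(f'{f}.pkl','wb')); cv2.imwrite(f'pics/{f}.png',np.array(c['pixels'])); return c
def load(f): return pickle.load(open(f'{f}.pkl','rb'))
def rot(c):
    r=np.array(c['rotation'],float)
    if r.size==4:
        from scipy.spatial.transform import Rotation as R
        return R.from_quat(r).as_matrix()
    return r.reshape(3,3)
def cloud(c):
    d=np.array(c['depth']); f=240/np.tan(np.radians(c['vfov'])/2)
    v,u=np.mgrid[:480,:640]
    p=np.stack([(u-c['cx'])/f*d,(v-c['cy'])/f*d,d],-1)
    return p@rot(c).T+np.array(c['xyz'])
E
python3 - <<'E'
from h import *
for n in('scene','top'):
    c=snap(n,n+'0'); print(n,{k:c[k] for k in c if k not in('pixels','depth')})
print(get_obs())
E
```

```text
pics
scene {'vfov': 56.13629827176286, 'cx': 325.43540168427006, 'cy': 240.19446348133002, 'xyz': array([-0.01756687, -0.6480375 ,  0.58295484]), 'rotation': array([ 0.79468429, -0.36667036,  0.19493695, -0.44275197])}
top {'vfov': 51.54449569107964, 'cx': 316.76498088235934, 'cy': 235.09278377418187, 'xyz': array([ 0.41113772, -0.12963425,  1.0783076 ]), 'rotation': array([-0.69687797,  0.71256063, -0.05835846,  0.05668095])}
{'t': 0.1, 'joint_positions': array([1.32499705e+00, 8.74214003e-02, 1.75200310e-01, 1.65983835e+00,
       3.07548675e-06, 1.57082303e+00]), 'qvel': array([-0.00203766, -0.00232241,  0.00355972,  0.0015949 ,  0.0007191 ,
        0.000502  ]), 'joint_torque': array([-6.38098954e-04, -5.21562195e+01,  4.65652871e+01,  1.61666778e-02,
       -2.19455114e-05,  1.52772702e-05]), 'position': array([0.13377012, 0.5332243 , 0.20943832]), 'tool_rot': array([ 1.22603712e-01,  9.92455506e-01, -6.26606800e-04, -7.89407649e-05]), 'ft_force': array([ 0.69145024, -0.12805375,  0.27284017]), 'ft_torque': array([-0.07772725, -0.01712011, -0.02693493]), 'finger_force': 0.0, 'gripper_width': 0.08580530336675085}
```

View pics/scene0.png

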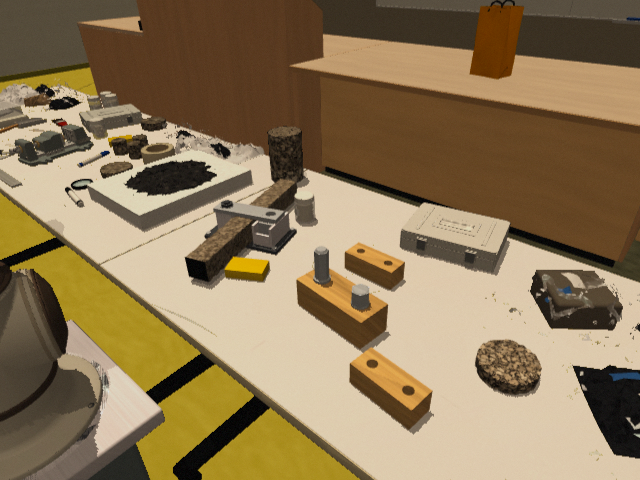

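View pics/top0.png

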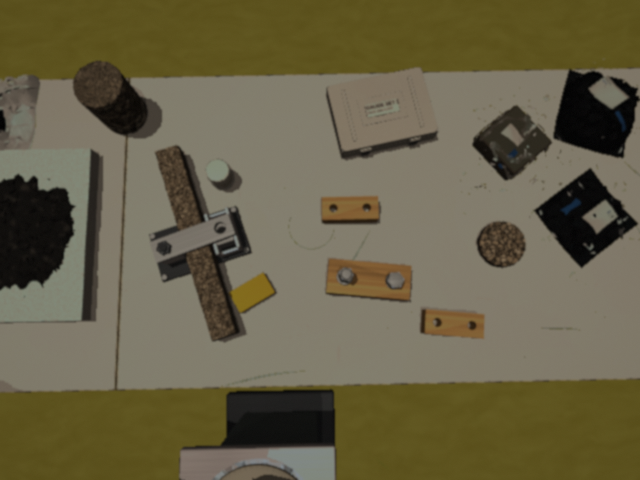

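The scene picture shows the saddle with its strap (hole near 286,211 is the free end), the big stand with the drift (321,264) and the bolt (359,297). In the top view the strap hole is near (221,228), the pivot nut (164,248), the drift (346,275) and the bolt (396,280).

```bash
python3 - <<'E'
from h import *
c=load('top0'); P=cloud(c); im=np.array(c['pixels'])
a=im[190:290,145:255]; b=im[240:340,325:415]
big=np.hstack([cv2.resize(x,None,fx=4,fy=4,interpolation=cv2.INTER_CUBIC) for x in(a,b)]); cv2.imwrite('pics/crop1.png',cv2.convertScaleAbs(big,alpha=1.6))
s=load('scene0'); Q=cloud(s)
def reg(P,u0,u1,v0,v1,z0,z1,n):
    p=P[v0:v1,u0:u1].reshape(-1,3); p=p[(p[:,2]>z0)&(p[:,2]<z1)]
    if len(p)<4: print(n,len(p)); return p
    xy=p[:,:2].astype(np.float32); r=cv2.minAreaRect(xy*1000)
    print(n,len(p),'mean',p.mean(0).round(4),'rect',np.round(r[0],1),np.round(r[1],1),round(r[2],1),'z',np.percentile(p[:,2],[5,50,95]).round(4)); return p
reg(P,320,420,250,310,.045,.075,'stand')
reg(P,330,362,258,290,.105,.16,'drift top')
reg(P,382,412,266,295,.085,.11,'bolt top')
reg(P,145,255,195,290,.066,.08,'strap')
reg(P,145,190,230,265,.079,.09,'nut')
reg(P,200,240,150,195,.06,.09,'jar')
reg(P,225,280,270,315,.015,.03,'box')
reg(P,145,255,195,290,.05,.0655,'beam/bush')
reg(Q,290,395,260,350,.05,.07,'S stand')
reg(Q,305,335,240,285,.06,.16,'S drift')
reg(Q,345,372,280,312,.06,.12,'S bolt')
reg(Q,205,300,195,255,.067,.078,'S strap')
E
```

```text
stand 2491 mean [ 0.4841 -0.2355  0.0621] rect [ 485.2 -237.2] [170.1  70.6] 83.6 z [0.0587 0.062  0.0657]
drift top 148 mean [ 0.4898 -0.1869  0.1297] rect [ 490.2 -187. ] [25.  24.4] 87.7 z [0.1229 0.1306 0.1345]
bolt top 207 mean [ 0.4792 -0.2861  0.0951] rect [ 479.4 -286.4] [29.6 32.4] 61.8 z [0.0919 0.0951 0.0985]
strap 1719 mean [0.5752 0.1231 0.0719] rect [575.8 123. ] [144.4 157.1] 60.2 z [0.0682 0.0717 0.0759]
nut 104 mean [0.5568 0.1783 0.0819] rect [556.2 178.6] [27.5 25.2] 43.8 z [0.0792 0.0817 0.0852]
jar 464 mean [0.7176 0.0722 0.0707] rect [719.6  73. ] [51.5 49.7] 25.4 z [0.0656 0.0711 0.0739]
box 989 mean [0.4641 0.0088 0.0218] rect [463.4  11.1] [59.  97.5] 22.7 z [0.0185 0.0218 0.025 ]
beam/bush 2311 mean [0.5691 0.1103 0.0609] rect [570.6 107. ] [161.2 196.5] 84.5 z [0.0564 0.0612 0.0642]
S stand 2212 mean [ 0.4772 -0.2459  0.0611] rect [ 488.1 -234.8] [172.8  74.4] 83.8 z [0.0528 0.0619 0.0657]
S drift 756 mean [ 0.4886 -0.187   0.0889] rect [ 496.2 -177.5] [49.9 56.6] 42.7 z [0.0615 0.0828 0.1314]
S bolt 735 mean [ 0.4807 -0.2795  0.0747] rect [ 500.  -267.3] [91.6 47.2] 38.8 z [0.0611 0.0669 0.0963]
S strap 717 mean [0.5812 0.1153 0.0715] rect [621.3 136.6] [142.8 176.8] 19.3 z [0.0683 0.0717 0.0736]
```

View pics/crop1.png

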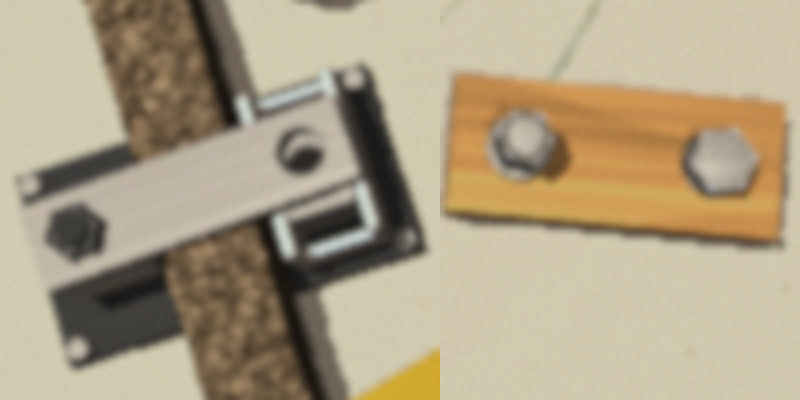

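The crop shows the strap hole at about (300,150), i.e. full pixel (219.6,227.1), with the bright bush edge visible inside it at lower right; the nut is at (76,232). In the stand, the drift handle is the left one and the bolt the right.

```bash
cat >> h.py <<'E'
from scipy.spatial.transform import Rotation as R
def ray(c,u,v,z):
    f=240/np.tan(np.radians(c['vfov'])/2); d=rot(c)@np.array([(u-c['cx'])/f,(v-c['cy'])/f,1]); o=np.array(c['xyz'])
    return o+d*(z-o[2])/d[2]
def delta(target,ang=None):
    o=get_obs(); M=R.from_quat(o['tool_rot']).as_matrix(); s=0
    if ang is not None:
        y=M[:2,1]; cur=np.degrees(np.arctan2(y[1],y[0])); d=(ang-cur+90)%180-90; s=-np.radians(d)
        M=M@R.from_euler('z',s).as_matrix()
    print('pos',o['position'].round(4),'tilt',M[:,2].round(3),'spin',round(s,3),'shift after spin',(M.T@(np.array(target)-o['position'])).round(4))
E
python3 - <<'E'
from h import *
t=load('top0'); s=load('scene0')
h=ray(t,219.6,227.1,.072); n=ray(t,163.6,247.6,.084); print('hole',h,'nut',n,np.linalg.norm((h-n)[:2]))
print('hole by scene',ray(s,286,211,.072))
d=h-n; print('strap yaw',np.degrees(np.arctan2(-d[1],-d[0]))-90)
# saddle yaw from beam
P=cloud(t); p=P[145:340,155:240].reshape(-1,3); p=p[(p[:,2]>.05)&(p[:,2]<.066)]
g=P[145:340,155:240,2]; im=np.array(t['pixels']).astype(int)
m=(P[...,2]>.045)&(P[...,2]<.0655); m[:145]=0;m[345:]=0;m[:,:150]=0;m[:,245:]=0
e=[];q=[]
for v in list(range(155,195))+list(range(280,330)):
    u=np.where(m[v])[0]; q.append(P[v,u].mean(0)[:2])
q=np.array(q); a=np.polyfit(q[:,0],q[:,1],1); print('beam yaw',np.degrees(np.arctan(a[0])),'resid',np.std(q[:,1]-np.polyval(a,q[:,0])))
print('drift top by scene',ray(s,321.5,250.5,.128))
delta([.4898,-.187,.20],-6)
E
```

```text
hole [0.59755696 0.06554385 0.072     ] nut [0.55577922 0.17581367 0.084     ] 0.11791867093472679
hole by scene [0.63086798 0.04894388 0.072     ]
strap yaw 20.750113303844202
beam yaw 16.21415654191048 resid 0.006154331239602907
drift top by scene [ 0.493679   -0.18616069  0.128     ]
pos [0.1338 0.5332 0.2094] tilt [-0.    -0.001 -1.   ] spin 1.43 shift after spin [-0.6791  0.4294  0.0102]
```

```bash
python3 -m creep '[[[0,0,0],0.179,1],[[0,0,0],0.179,1],[[0,0,0],0.179,1],[[0,0,0],0.179,1],[[0,0,0],0.179,1],[[0,0,0],0.179,1],[[0,0,0],0.178,1],[[0,0,0],0.178,1]]' 60
python3 -m creep '[[[-0.045,0.0286,0],0,1],[[-0.045,0.0286,0],0,1],[[-0.045,0.0286,0],0,1],[[-0.045,0.0286,0],0,1],[[-0.045,0.0286,0],0,1],[[-0.045,0.0286,0],0,1],[[-0.045,0.0286,0],0,1],[[-0.045,0.0286,0],0,1],[[-0.045,0.0286,0],0,1],[[-0.045,0.0286,0],0,1],[[-0.045,0.0286,0],0,1],[[-0.045,0.0286,0],0,1],[[-0.045,0.0286,0],0,1],[[-0.045,0.0286,0],0,1],[[-0.045,0.0286,0],0,1],[[0,0,0],0,1]]'
python3 - <<'E'
from h import *
delta([.4905,-.187,.09],-6)
E
```

```text
t: 1.1
position: [0.1338, 0.5333, 0.2097]
tool_rot: [0.745, 0.667, -0.0, 0.0]
ft_force: [0.3, -0.3, 1.3]
gripper_width: 0.0852
finger_force: 0.0
t: 3.1
position: [0.4902, -0.1853, 0.2082]
tool_rot: [0.744, 0.668, -0.001, -0.001]
ft_force: [-0.4, 0.6, -0.2]
gripper_width: 0.0855
finger_force: 0.0
pos [ 0.4902 -0.1853  0.2082] tilt [-0.003  0.001 -1.   ] spin -0.004 shift after spin [-0.0017  0.0008  0.1182]
```

```bash
python3 -m creep '[[[-0.001,0.001,0.03],0,1],[[0,0,0.04],0,1],[[0,0,0.03],0,1],[[0,0,0.018],0,1],[[0,0,0],0,-0.5],[[0,0,0],0,-0.5],[[0,0,0],0,-0.5],[[0,0,0],0,-0.5],[[0,0,0],0,-0.5]]' 60; python3 - <<'E'
from h import *
snap('scene','s1')
E
python3 -m creep '[[[0,0,-0.0],0,-0.5]]'
```

```text
t: 4.22
position: [0.4915, -0.1841, 0.0934]
tool_rot: [0.743, 0.669, 0.001, 0.001]
ft_force: [1.5, -0.2, 5.6]
gripper_width: 0.0226
finger_force: 53.6
t: 4.4
position: [0.4915, -0.1842, 0.0934]
tool_rot: [0.743, 0.669, 0.001, 0.001]
ft_force: [0.8, 0.5, 7.1]
gripper_width: 0.0225
finger_force: 53.6
```

```bash
python3 -m creep '[[[0,0,-0.015],0,-0.5],[[0,0,-0.04],0,-0.5],[[0,0,-0.04],0,-0.5],[[0,0,0],-0.145,-0.5],[[0,0,0],-0.145,-0.5],[[0,0,0],-0.142,-0.5]]'; python3 - <<'E'
from h import *
delta([.5935,.0672,.172],19)
o=get_obs();print(o['ft_force'],o['ft_torque'])
E
```

```text
t: 5.15
position: [0.4903, -0.1838, 0.1875]
tool_rot: [0.581, 0.814, -0.0, -0.0]
ft_force: [1.1, 0.7, -3.9]
gripper_width: 0.0225
finger_force: 53.3
pos [ 0.4903 -0.1838  0.1875] tilt [-0.001  0.    -1.   ] spin 0.0 shift after spin [0.2037 0.1793 0.0154]
[ 1.05739882  0.73325472 -3.93783669] [ 0.04610074 -0.05031021 -0.01899654]
```

```bash
python3 -m creep '[[[0.034,0.0299,0],0,-0.5],[[0.034,0.0299,0],0,-0.5],[[0.034,0.0299,0],0,-0.5],[[0.034,0.0299,0],0,-0.5],[[0.034,0.0299,0],0,-0.5],[[0.0337,0.0298,0],0,-0.5],[[0,0,0.01],0,-0.5],[[0,0,0],0,-0.5]]'; python3 - <<'E'
from h import *
c=snap('scene','s2'); im=np.array(c['pixels'])[120:270,190:350]; cv2.imwrite('pics/c2.png',cv2.convertScaleAbs(cv2.resize(im,None,fx=4,fy=4,interpolation=cv2.INTER_CUBIC),alpha=1.3))
delta([.5935,.0672,.172],19)
E
```

```text
t: 6.15
position: [0.5942, 0.0664, 0.1761]
tool_rot: [0.582, 0.813, -0.001, -0.001]
ft_force: [0.2, -0.7, -4.0]
gripper_width: 0.0222
finger_force: 53.5
pos [0.5943 0.066  0.1768] tilt [-0.002 -0.    -1.   ] spin -0.005 shift after spin [ 0.0014 -0.0004  0.0048]
```

View pics/c2.png

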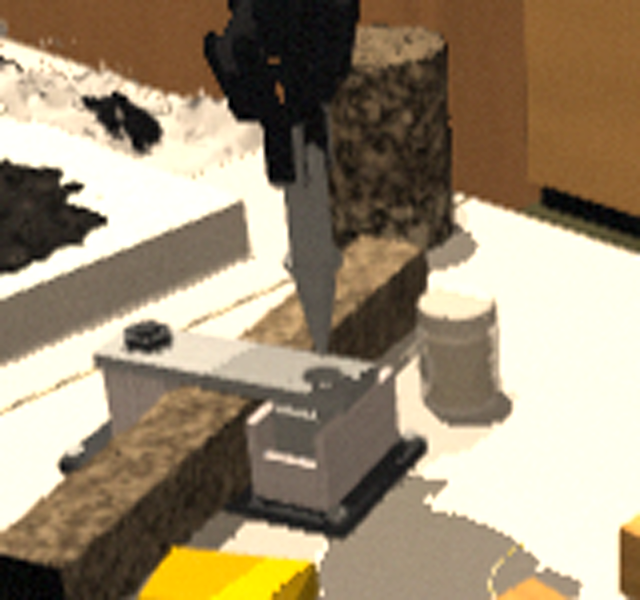

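The crop shows the drift held upright with its tip at about (322,350), just above the strap hole centred at about (323,377).

```bash
python3 - <<'E'
from h import *
c=load('s2')
f=lambda u,v,z: ray(c,190+(u+.5)/4-.5,120+(v+.5)/4-.5,z)
for zt in(.085,.0875,.09):
    d=f(322,350,zt)-f(323,377,.072); a=np.radians(19); print('tip-hole saddle x,y mm',1e3*(d[0]*np.cos(a)+d[1]*np.sin(a)),1e3*(-d[0]*np.sin(a)+d[1]*np.cos(a)))
print(f(323,377,.072),f(322,350,.0875))
E
```

```text
tip-hole saddle x,y mm 8.561897086079144 4.019779348056462
tip-hole saddle x,y mm 4.430670318535294 1.6083062247348145
tip-hole saddle x,y mm 0.29944355099158265 -0.8031668985867624
[0.59730374 0.06742638 0.072     ] [0.60096941 0.07038955 0.0875    ]
```

```bash
python3 -m creep '[[[0.002,0,0.004],0,-0.5],[[0,0,0.004],0,-0.5],[[0,0,0.004],0,-0.5],[[0,0,0],0,-0.5]]'; python3 -m creep '[[[0,0,0.003],0,-0.5],[[0,0,0.003],0,-0.5],[[0,0,0],0,-0.5]]'
```

```text
t: 6.7
position: [0.5941, 0.0683, 0.1647]
tool_rot: [0.583, 0.813, -0.0, -0.0]
ft_force: [0.6, 0.2, -3.9]
gripper_width: 0.0224
finger_force: 53.5
t: 7.08
position: [0.5942, 0.0685, 0.1587]
tool_rot: [0.583, 0.813, -0.0, -0.0]
ft_force: [-0.6, -0.3, -4.0]
gripper_width: 0.0223
finger_force: 53.5
```

```bash
python3 -m creep '[[[0,0,0.002],0,-0.5],[[0,0,0.002],0,-0.5],[[0,0,0],0,-0.5]]'; for i in 1 ; do python3 -m creep '[[[0,-0.001,0],0,-0.5],[[0,-0.001,0],0,-0.5],[[0,0,0],0,-0.5]]'; python3 -m creep '[[[0,-0.001,0],0,-0.5],[[0,-0.001,0],0,-0.5],[[0,0,0],0,-0.5]]';python3 -m creep '[[[0,-0.001,0],0,-0.5],[[0,0,0],0,-0.5]]'; done | grep -E "pos|ft_f"
```

```text
t: 7.45
position: [0.5942, 0.0685, 0.1548]
tool_rot: [0.583, 0.813, -0.0, -0.0]
ft_force: [-0.2, -0.6, -4.4]
gripper_width: 0.0223
finger_force: 53.5
position: [0.5924, 0.0679, 0.1552]
ft_force: [-0.4, -0.1, -4.6]
position: [0.5905, 0.0672, 0.1551]
ft_force: [1.1, 0.6, -4.3]
position: [0.5896, 0.0669, 0.1551]
ft_force: [0.1, 0.0, -3.4]
```

```bash
(python3 -m creep '[[[0,-0.001,0],0,-0.5],[[0,0,0],0,-0.5]]'; python3 -m creep '[[[0,-0.001,0],0,-0.5],[[0,0,0],0,-0.5]]';python3 -m creep '[[[0,-0.001,0],0,-0.5],[[0,0,0],0,-0.5]]') | grep -E "pos|ft_f"
```

```text
position: [0.5886, 0.0666, 0.1551]
ft_force: [0.1, -0.4, -2.8]
position: [0.5876, 0.0662, 0.1551]
ft_force: [-0.2, 0.1, -3.2]
position: [0.5868, 0.066, 0.1551]
ft_force: [1.3, -0.0, -4.3]
```

```bash
(python3 -m creep '[[[0,-0.001,0],0,-0.5],[[0,0,0],0,-0.5]]'; python3 -m creep '[[[0,-0.001,0],0,-0.5],[[0,0,0],0,-0.5]]';python3 -m creep '[[[0,0,0],0,-0.5]]') | grep -E "pos|ft_f"; python3 - <<'E'
from h import *
c=snap('scene','s3'); im=np.array(c['pixels'])[150:240,210:330]; cv2.imwrite('pics/c3.png',cv2.convertScaleAbs(cv2.resize(im,None,fx=6,fy=6,interpolation=cv2.INTER_CUBIC),alpha=1.3))
E
```

```text
position: [0.586, 0.0657, 0.1552]
ft_force: [2.3, 0.6, -4.5]
position: [0.5849, 0.0654, 0.1552]
ft_force: [2.9, 1.5, -4.1]
position: [0.5849, 0.0653, 0.1551]
ft_force: [2.8, 0.7, -4.4]
```

View pics/c3.png

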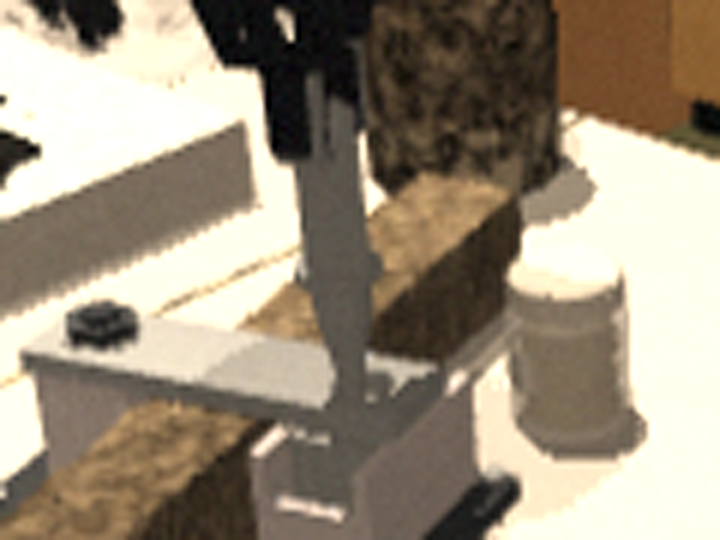

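The crop shows the tip inside the strap hole, against its near (−x) edge at about (350,395); the dark remainder of the hole is at (378,380).

```bash
(for i in 1; do python3 -m creep '[[[0,0,0.002],0,-0.5],[[0,0,0],0,-0.5]]'; python3 -m creep '[[[0,0,0.0015],0,-0.5],[[0,0,0],0,-0.5]]';python3 -m creep '[[[0,0,0.0015],0,-0.5],[[0,0,0],0,-0.5]]';python3 -m creep '[[[0,0,0.0015],0,-0.5],[[0,0,0],0,-0.5]]';done) | grep -E "pos|ft_f"
```

```text
position: [0.585, 0.0653, 0.1532]
ft_force: [1.8, 0.1, -2.8]
position: [0.5849, 0.0653, 0.1516]
ft_force: [2.6, 0.4, -1.7]
position: [0.5848, 0.0653, 0.1499]
ft_force: [1.7, 1.5, -2.1]
position: [0.5848, 0.0653, 0.1484]
ft_force: [2.3, 0.5, -2.6]
```

```bash
(python3 -m creep '[[[0,0,0.0015],0,-0.5],[[0,0,0],0,-0.5]]'; python3 -m creep '[[[0,0,0.0015],0,-0.5],[[0,0,0],0,-0.5]]';python3 -m creep '[[[0,0,0.0015],0,-0.5],[[0,0,0],0,-0.5]]';python3 -m creep '[[[0,0,0.0015],0,-0.5],[[0,0,0],0,-0.5]]') | grep -E "pos|ft_f"
```

```text
position: [0.5848, 0.0653, 0.1469]
ft_force: [1.7, 0.5, -3.0]
position: [0.5848, 0.0653, 0.1454]
ft_force: [2.6, 1.1, -2.0]
position: [0.5848, 0.0653, 0.1439]
ft_force: [3.1, 0.8, -2.9]
position: [0.5848, 0.0653, 0.1424]
ft_force: [1.2, 0.5, -3.3]
```

```bash
(python3 -m creep '[[[0,0,0.002],0,-0.5],[[0,0,0.002],0,-0.5],[[0,0,0],0,-0.5]]'; python3 -m creep '[[[0,0,0.002],0,-0.5],[[0,0,0],0,-0.5]]';python3 -m creep '[[[0,0,0.002],0,-0.5],[[0,0,0],0,-0.5]]';python3 -m creep '[[[0,0,0.002],0,-0.5],[[0,0,0],0,-0.5]]') | grep -E "pos|ft_f"
```

```text
position: [0.5847, 0.0653, 0.1382]
ft_force: [2.7, 1.4, -2.7]
position: [0.5848, 0.0653, 0.1363]
ft_force: [1.9, 0.4, -2.0]
position: [0.5848, 0.0653, 0.1344]
ft_force: [2.9, -0.1, -2.7]
position: [0.5848, 0.0653, 0.1324]
ft_force: [1.4, 0.9, -2.7]
```

```bash
(python3 -m creep '[[[0,0,0.002],0,-0.5],[[0,0,0],0,-0.5]]'; python3 -m creep '[[[0,0,0.002],0,-0.5],[[0,0,0],0,-0.5]]';python3 -m creep '[[[0,0,0.0015],0,-0.5],[[0,0,0],0,-0.5]]';python3 -m creep '[[[0,0,0.0015],0,-0.5],[[0,0,0],0,-0.5]]') | grep -E "pos|ft_f"
```

```text
position: [0.5848, 0.0653, 0.1304]
ft_force: [2.4, 0.2, -2.3]
position: [0.5848, 0.0653, 0.1284]
ft_force: [3.0, 0.4, -2.5]
position: [0.5848, 0.0653, 0.1269]
ft_force: [2.4, 1.3, -1.8]
position: [0.5848, 0.0653, 0.1255]
ft_force: [2.7, 1.2, -2.2]
```

```bash
(python3 -m creep '[[[0,0,0.0015],0,-0.5],[[0,0,0],0,-0.5]]'; python3 -m creep '[[[0,0,0.0015],0,-0.5],[[0,0,0],0,-0.5]]';python3 -m creep '[[[0,0,0.0015],0,-0.5],[[0,0,0],0,-0.5]]';python3 -m creep '[[[0,0,0.0015],0,-0.5],[[0,0,0],0,-0.5]]') | grep -E "pos|ft_f"
```

```text
position: [0.5848, 0.0653, 0.1239]
ft_force: [1.8, 1.0, -2.8]
position: [0.5848, 0.0653, 0.1224]
ft_force: [2.7, 1.2, -2.3]
position: [0.5848, 0.0653, 0.1209]
ft_force: [2.0, 1.3, -2.1]
position: [0.5848, 0.0653, 0.1194]
ft_force: [2.2, 1.4, -2.1]
```

```bash
(python3 -m creep '[[[0,0,0.0015],0,-0.5],[[0,0,0],0,-0.5]]'; python3 -m creep '[[[0,0,0.0015],0,-0.5],[[0,0,0],0,-0.5]]';python3 -m creep '[[[0,0,0.0015],0,-0.5],[[0,0,0],0,-0.5]]') | grep -E "t:|pos|ft_f"
```

```text
t: 15.25
position: [0.5849, 0.0653, 0.118]
tool_rot: [0.583, 0.813, 0.0, 0.0]
ft_force: [2.5, 1.8, -1.7]
t: 15.5
position: [0.5849, 0.0654, 0.1163]
tool_rot: [0.583, 0.813, 0.0, -0.0]
ft_force: [3.8, 1.6, -2.3]
t: 15.75
position: [0.585, 0.0653, 0.1151]
tool_rot: [0.583, 0.813, 0.0, 0.0]
ft_force: [3.6, 1.7, -1.3]
```

```bash
(python3 -m creep '[[[0,0,0.001],0,-0.5],[[0,0,0],0,-0.5]]'; python3 -m creep '[[[0,0,0.001],0,-0.5],[[0,0,0],0,-0.5]]') | grep -E "pos|ft_f"
```

```text
position: [0.5851, 0.0654, 0.1142]
ft_force: [5.0, 2.0, 0.0]
position: [0.5851, 0.0654, 0.1133]
ft_force: [4.3, 1.2, 0.6]
```

```bash
(python3 -m creep '[[[0,0.0005,0],0,-0.5],[[0,0.0005,0],0,-0.5],[[0,0,0],0,-0.5]]'; python3 -m creep '[[[0,0.0003,0.001],0,-0.5],[[0,0,0],0,-0.5]]'; python3 -m creep '[[[0,0.0002,0.001],0,-0.5],[[0,0,0],0,-0.5]]') | grep -E "pos|ft_f"
```

```text
position: [0.5856, 0.0655, 0.1129]
ft_force: [2.9, 1.0, 0.4]
position: [0.5859, 0.0657, 0.1117]
ft_force: [2.8, 1.3, -1.6]
position: [0.5862, 0.0657, 0.1109]
ft_force: [2.7, 1.2, -1.3]
```

```bash
(python3 -m creep '[[[0,0.0003,0.001],0,-0.5],[[0,0,0],0,-0.5]]'; python3 -m creep '[[[0,0.0003,0.001],0,-0.5],[[0,0,0],0,-0.5]]'; python3 -m creep '[[[0,0.0003,0.001],0,-0.5],[[0,0,0],0,-0.5]]') | grep -E "pos|ft_f"
```

```text
position: [0.5865, 0.0658, 0.1101]
ft_force: [2.1, 1.6, 0.6]
position: [0.5868, 0.066, 0.1091]
ft_force: [1.1, 0.9, 1.5]
position: [0.5871, 0.0661, 0.108]
ft_force: [1.0, 0.4, 1.8]
```

```bash
(python3 -m creep '[[[0,0.0002,0.0008],0,-0.5],[[0,0,0],0,-0.5]]'; python3 -m creep '[[[0,0.0001,0.0008],0,-0.5],[[0,0,0],0,-0.5]]') | grep -E "pos|ft_f"; python3 -c "
from h import *
o=get_obs();print(o['ft_force'],o['ft_torque'])"
```

```text
position: [0.5873, 0.0661, 0.1071]
ft_force: [1.2, 0.8, 0.4]
position: [0.5875, 0.0662, 0.1064]
ft_force: [0.7, 0.6, 0.8]
[0.65491896 0.6155049  0.80982947] [ 0.10413423 -0.3018083   0.00240347]
```

```bash
(python3 -m creep '[[[0,0.0003,0.0008],0,-0.5],[[0,0,0],0,-0.5]]'; python3 -m creep '[[[0,0.0003,0.0008],0,-0.5],[[0,0,0],0,-0.5]]'; python3 -m creep '[[[0,0.0002,0.0008],0,-0.5],[[0,0,0],0,-0.5]]') | grep -E "t:|pos|ft_f"; python3 -c "
from h import *
o=get_obs();print(o['ft_force'],o['ft_torque'])"
```

```text
t: 18.62
position: [0.5877, 0.0663, 0.1056]
tool_rot: [0.583, 0.813, -0.0, -0.0]
ft_force: [-0.4, 0.4, 0.5]
t: 18.88
position: [0.5879, 0.0664, 0.1046]
tool_rot: [0.583, 0.813, -0.0, -0.0]
ft_force: [0.6, 0.2, -1.5]
t: 19.12
position: [0.588, 0.0664, 0.1038]
tool_rot: [0.583, 0.813, -0.0, -0.0]
ft_force: [0.4, 0.3, -1.4]
[ 0.35174308  0.34063974 -1.35441753] [ 0.05061224 -0.02030305  0.01994352]
```

```bash
(python3 -m creep '[[[0,0,0.0008],0,-0.5],[[0,0,0],0,-0.5]]'; python3 -m creep '[[[0,0,0.0008],0,-0.5],[[0,0,0],0,-0.5]]'; python3 -m creep '[[[0,0,0.0008],0,-0.5],[[0,0,0],0,-0.5]]') | grep -E "pos|ft_f"; python3 - <<'E'
from h import *
c=snap('scene','s4'); im=np.array(c['pixels'])[150:240,210:330]; cv2.imwrite('pics/c4.png',cv2.convertScaleAbs(cv2.resize(im,None,fx=6,fy=6,interpolation=cv2.INTER_CUBIC),alpha=1.3))
E
```

```text
position: [0.5882, 0.0664, 0.1035]
ft_force: [-0.9, -0.1, 1.6]
position: [0.5884, 0.0664, 0.1034]
ft_force: [-1.0, -0.6, 6.0]
position: [0.5887, 0.0664, 0.1033]
ft_force: [-2.3, 0.6, 10.6]
```

View pics/c4.png

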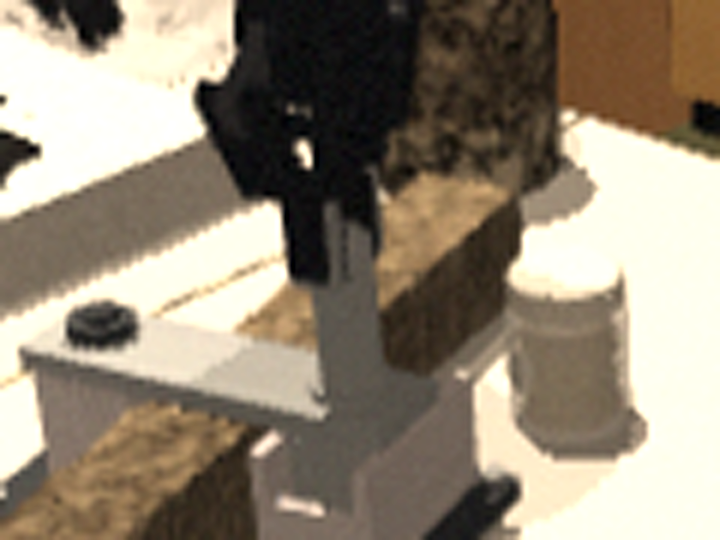

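The crop shows the collar resting on the strap at about (365,395), which the fz rise at TCP z 0.1034 confirms; so I pull straight up.

```bash
python3 -m creep '[[[0,0,-0.003],0,-0.5],[[0,0,-0.01],0,-0.5],[[0,0,0],0,-0.5]]'; python3 -m creep '[[[0,0,-0.03],0,-0.5],[[0,0,-0.035],0,-0.5],[[0,0,-0.015],0,-0.5],[[0,0,0],0.145,-0.5],[[0,0,0],0.145,-0.5],[[0,0,0],0.146,-0.5]]';  python3 -c "
from h import *
delta([.4915,-.1842,.19],-6)"
```

```text
t: 20.3
position: [0.5883, 0.0664, 0.1153]
tool_rot: [0.583, 0.813, 0.0, 0.0]
ft_force: [-1.8, -0.1, -3.1]
gripper_width: 0.0225
finger_force: 53.6
t: 21.05
position: [0.588, 0.0664, 0.1936]
tool_rot: [0.746, 0.666, -0.001, -0.0]
ft_force: [-0.3, 0.1, -3.6]
gripper_width: 0.0225
finger_force: 53.5
pos [0.588  0.0664 0.1936] tilt [-0.001 -0.    -1.   ] spin -0.009 shift after spin [-0.2593 -0.0698  0.0038]
```

```bash
python3 -m creep '[[[-0.0432,-0.0116,0],-0.009,-0.5],[[-0.0432,-0.0116,0],0,-0.5],[[-0.0432,-0.0116,0],0,-0.5],[[-0.0432,-0.0116,0],0,-0.5],[[-0.0432,-0.0116,0],0,-0.5],[[-0.0432,-0.0116,0],0,-0.5],[[0,0,0],0,-0.5],[[0,0,0],0,-0.5]]';  python3 -c "
from h import *
delta([.4915,-.1842,.165],-6)"
```

```text
t: 22.05
position: [0.4926, -0.1842, 0.1941]
tool_rot: [0.742, 0.671, -0.0, -0.0]
ft_force: [0.6, 1.0, -4.9]
gripper_width: 0.0222
finger_force: 53.6
pos [ 0.4926 -0.1842  0.1941] tilt [-0.001  0.001 -1.   ] spin 0.004 shift after spin [-0.0001 -0.0011  0.0291]
```

```bash
python3 -m creep '[[[0,-0.0015,0.025],0,-0.5],[[0,0,0.02],0,-0.5],[[0,0,0],0,-0.5]]';python3 -m creep '[[[0,0,0.01],0,-0.5],[[0,0,0.01],0,-0.5],[[0,0,0],0,-0.5]]'; python3 -m creep '[[[0,0,0.01],0,-0.5],[[0,0,0.005],0,-0.5],[[0,0,0],0,-0.5]]'
```

```text
t: 22.42
position: [0.4907, -0.1829, 0.148]
tool_rot: [0.741, 0.671, -0.001, -0.001]
ft_force: [-1.1, 0.9, -3.1]
gripper_width: 0.0225
finger_force: 53.5
t: 22.8
position: [0.4909, -0.184, 0.1289]
tool_rot: [0.742, 0.671, -0.0, -0.001]
ft_force: [-0.5, 0.2, -4.1]
gripper_width: 0.0221
finger_force: 53.5
t: 23.18
position: [0.4909, -0.1842, 0.1142]
tool_rot: [0.742, 0.671, -0.0, -0.0]
ft_force: [1.0, 0.9, -4.7]
gripper_width: 0.0224
finger_force: 53.5
```

```bash
python3 -m creep '[[[0,0,0.005],0,-0.5],[[0,0,0.005],0,-0.5],[[0,0,0.005],0,-0.5],[[0,0,0],0,-0.5]]';python3 -m creep '[[[0,0,0.004],0,-0.5],[[0,0,0.001],0,-0.5],[[0,0,0],0,-0.5]]'
```

```text
t: 23.68
position: [0.4909, -0.1841, 0.0991]
tool_rot: [0.742, 0.671, -0.0, -0.0]
ft_force: [-0.1, -0.1, -3.5]
gripper_width: 0.0225
finger_force: 53.5
t: 24.05
position: [0.4912, -0.1842, 0.0947]
tool_rot: [0.742, 0.671, -0.0, -0.0]
ft_force: [-0.3, 0.5, -4.5]
gripper_width: 0.0223
finger_force: 53.6
```

```bash
python3 -m creep '[[[0,0,0.0012],0,-0.5],[[0,0,0],0,0.2],[[0,0,0],0,0.8],[[0,0,0],0,1],[[0,0,0],0,1],[[0,0,-0.035],0,1],[[0,0,-0.04],0,1],[[-0.034,0,0],0,1],[[-0.034,0,0],0,1],[[-0.0345,0,0],0,1],[[0,0,0],0,1],[[0,0,0],0,1]]'; python3 - <<'E'
from h import *
delta([.480,-.2862,.081],-6)
t=snap('top','t5');P=cloud(t)
for n,a in(('drift',(330,362,258,290,.105,.16)),):
    p=P[a[2]:a[3],a[0]:a[1]].reshape(-1,3);p=p[(p[:,2]>a[4])&(p[:,2]<a[5])];print(n,len(p),p.mean(0) if len(p) else '')
c=snap('scene','s5');im=np.array(c['pixels'])[190:340,270:430];cv2.imwrite('pics/c5.png',cv2.resize(im,None,fx=4,fy=4))
E
```

```text
t: 25.55
position: [0.4809, -0.2859, 0.1684]
tool_rot: [0.742, 0.671, 0.0, -0.0]
ft_force: [-0.0, 0.3, 0.3]
gripper_width: 0.0852
finger_force: 0.0
pos [ 0.4809 -0.2859  0.1684] tilt [-0.  0. -1.] spin 0.004 shift after spin [-0.0004 -0.0009  0.0874]
drift 149 [ 0.48948835 -0.18684238  0.12958179]
```

View pics/c5.png

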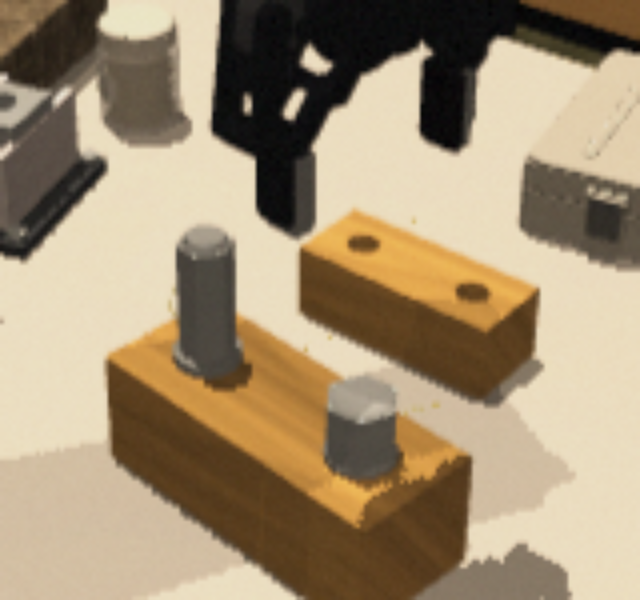

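The crop shows the drift seated upright in its socket (207,300) and the bolt at (362,430), with the open gripper above it.

```bash
python3 -m creep '[[[-0.0004,-0.0009,0.04],0.004,1],[[0,0,0.035],0,1],[[0,0,0.012],0,1],[[0,0,0],0,-0.3],[[0,0,0],0,-0.3],[[0,0,0],0,-0.3],[[0,0,0],0,-0.3],[[0,0,0],0,-0.3]]' 60; python3 -m creep '[[[0,0,0],0,-0.3]]'
```

```text
t: 26.65
position: [0.4801, -0.2866, 0.0817]
tool_rot: [0.743, 0.669, 0.0, 0.0]
ft_force: [-0.2, 0.2, 0.3]
gripper_width: 0.0302
finger_force: 0.0
t: 26.78
position: [0.48, -0.2866, 0.0816]
tool_rot: [0.743, 0.669, 0.0, 0.0]
ft_force: [0.8, -0.0, 1.0]
gripper_width: 0.0296
finger_force: 0.0
```

```bash
python3 -m creep '[[[0,0,0],0,-0.6],[[0,0,0],0,-0.6],[[0,0,0],0,-0.6]]'; python3 -m creep '[[[0,0,-0.015],0,-0.6],[[0,0,-0.04],0,-0.6],[[0,0,-0.04],0,-0.6],[[0,0,0],-0.145,-0.6],[[0,0,0],-0.145,-0.6],[[0,0,0],-0.146,-0.6]]'; python3 -c "
from h import *
delta([.5891,.0638,.165],19)"
```

```text
t: 27.15
position: [0.48, -0.2865, 0.0814]
tool_rot: [0.743, 0.669, -0.0, -0.0]
ft_force: [0.1, -0.3, -0.4]
gripper_width: 0.0171
finger_force: 0.0
t: 27.9
position: [0.4802, -0.2867, 0.1778]
tool_rot: [0.579, 0.816, 0.0, 0.001]
ft_force: [-1.2, 0.0, 0.0]
gripper_width: 0.017
finger_force: 0.0
pos [ 0.4802 -0.2867  0.1778] tilt [ 0.001 -0.001 -1.   ] spin 0.005 shift after spin [0.2959 0.2171 0.0127]
```

```bash
python3 - <<'E'
from h import *
t=snap('top','t6');P=cloud(t)
c=snap('scene','s6');im=np.array(c['pixels'])[190:340,270:430];cv2.imwrite('pics/c6.png',cv2.resize(im,None,fx=4,fy=4))
print(get_obs())
E
```

```text
{'t': 28.0, 'joint_positions': array([-5.38155491e-01,  9.79587276e-02,  1.24726403e-01,  1.59658740e+00,
        2.27036881e-05,  6.98992604e-01]), 'qvel': array([ 0.00077498,  0.00161449, -0.00414482, -0.00516962, -0.0010276 ,
        0.13720626]), 'joint_torque': array([ 2.38105618e-03, -5.29485404e+01,  4.67593110e+01, -1.26510195e-02,
       -2.32096290e-04, -1.69811860e+00]), 'position': array([ 0.48014193, -0.28660068,  0.17755868]), 'tool_rot': array([5.79873944e-01, 8.14706064e-01, 5.05413877e-05, 4.85812007e-04]), 'ft_force': array([-0.56697764, -0.19625617,  0.17002401]), 'ft_torque': array([0.02273925, 0.0018162 , 0.00443384]), 'finger_force': 0.0, 'gripper_width': 0.016898774442259092}
```

View pics/c6.png

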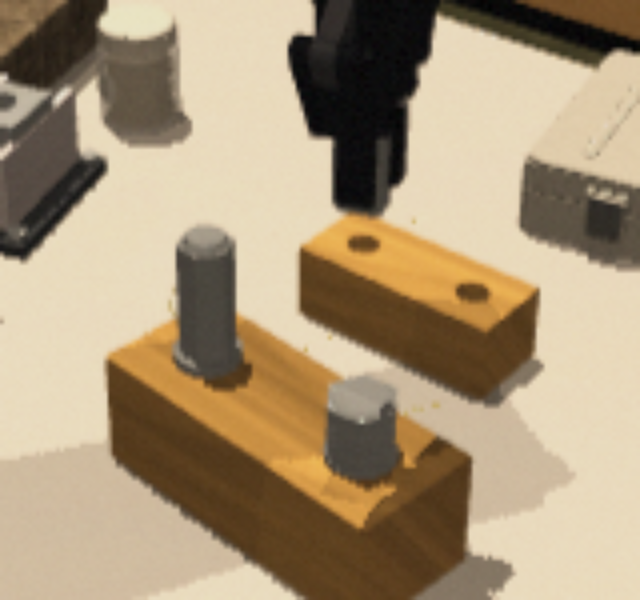

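```bash
python3 - <<'E'
from h import *
s=load('s6');t=load('t6')
print('finger tip ray',ray(s,361,240,.167),'drift-grasp pics', ray(s,360.5,288,.095))
P=cloud(s); q=P[225:243,345:375].reshape(-1,3); q=q[(q[:,2]>.12)&(q[:,2]<.25)]; print('finger pts',q.min(0),q.max(0))
for c,n,(u0,u1,v0,v1) in((s,'scene',(345,372,280,312)),):
    p=cloud(c)[v0:v1,u0:u1].reshape(-1,3); p=p[(p[:,2]>.09)&(p[:,2]<.12)]; print('bolt top',len(p),p.mean(0),p.min(0),p.max(0))
E
```

```text
finger tip ray [ 0.51839864 -0.25671697  0.167     ] drift-grasp pics [ 0.48523874 -0.28316052  0.095     ]
finger pts [ 0.44387598 -0.31044249  0.2005569 ] [ 0.49936136 -0.27976831  0.24978032]
bolt top 193 [ 0.47956681 -0.28661939  0.0949087 ] [ 0.46635489 -0.30198252  0.09006805] [ 0.49842309 -0.26764519  0.09853291]
```

```bash
python3 - <<'E'
from h import *
for n in('s5','s6'):
    P=cloud(load(n)); im=np.array(load(n)['pixels']).astype(int).sum(-1)
    m=(im<150)&(P[...,2]>.13)&(P[...,2]<.3); m[:, :320]=0; m[:, 400:]=0
    q=P[m]; print(n,np.percentile(q[:,2],[0,.5,2,5]).round(4), q[q[:,2]<np.percentile(q[:,2],3)].mean(0).round(4))
c=load('s6')
for z in(.18,.19,.195,.2,.205): print(z,ray(c,361,241,z).round(4))
delta([.480,-.2866,.06],-6)
E
```

```text
s5 [0.2054 0.2082 0.213  0.2192] [ 0.4988 -0.2875  0.2111]
s6 [0.2032 0.2059 0.2086 0.2137] [ 0.4733 -0.2922  0.2077]
0.18 [ 0.4991 -0.2708  0.18  ]
0.19 [ 0.4863 -0.2802  0.19  ]
0.195 [ 0.4799 -0.2849  0.195 ]
0.2 [ 0.4735 -0.2896  0.2   ]
0.205 [ 0.4671 -0.2943  0.205 ]
pos [ 0.4801 -0.2866  0.1776] tilt [ 0.001 -0.    -1.   ] spin 0.438 shift after spin [ 0.     -0.0002  0.1176]
```

Those two pictures show the fingertips really sit about 35 mm higher than the TCP readout implies (near z 0.20 with TCP 0.178). The fingers closed above the untouched bolt, so I go lower.

```bash
python3 -m creep '[[[0,0,0],0.146,1],[[0,0,0],0.146,1],[[0,0,0],0.146,1],[[0,0,0.03],0,1],[[0,0,0.03],0,1],[[0,0,0.03],0,1],[[0,0,0.015],0,1],[[0,0,0],0,1]]' 60; python3 -m creep '[[[0,0,0.01],0,1],[[0,0,0.01],0,1],[[0,0,0.003],0,1],[[0,0,0],0,1]]'
```

```text
t: 29.0
position: [0.4797, -0.2863, 0.0712]
tool_rot: [0.744, 0.668, -0.0, -0.001]
ft_force: [0.4, -0.1, 0.3]
gripper_width: 0.0853
finger_force: 0.0
t: 29.5
position: [0.4799, -0.2865, 0.0483]
tool_rot: [0.744, 0.669, -0.0, -0.0]
ft_force: [-1.2, -0.2, 0.0]
gripper_width: 0.0854
finger_force: 0.0
```

```bash
python3 -m creep '[[[0,0,0],0,-0.5],[[0,0,0],0,-0.5],[[0,0,0],0,-0.5],[[0,0,0],0,-0.5],[[0,0,0],0,-0.5],[[0,0,0],0,-0.5]]' 60; python3 -m creep '[[[0,0,-0.015],0,-0.5],[[0,0,-0.04],0,-0.5],[[0,0,-0.045],0,-0.5],[[0,0,0],-0.145,-0.5],[[0,0,0],-0.145,-0.5],[[0,0,0],-0.146,-0.5]]'; python3 -c "
from h import *
delta([.5891,.0638,.14],19)"
```

```text
t: 30.25
position: [0.4804, -0.2867, 0.0491]
tool_rot: [0.744, 0.669, 0.0, 0.001]
ft_force: [-0.2, -0.4, 5.3]
gripper_width: 0.0301
finger_force: 59.7
t: 31.0
position: [0.4797, -0.2864, 0.1489]
tool_rot: [0.579, 0.815, -0.0, -0.0]
ft_force: [0.3, 0.1, -2.8]
gripper_width: 0.0298
finger_force: 61.7
pos [ 0.4797 -0.2864  0.1489] tilt [-0.001  0.    -1.   ] spin 0.003 shift after spin [0.2955 0.2175 0.0089]
```

```bash
python3 -m creep '[[[0.037,0.0272,0],0,-0.5],[[0.037,0.0272,0],0,-0.5],[[0.037,0.0272,0],0,-0.5],[[0.037,0.0272,0],0,-0.5],[[0.037,0.0272,0],0,-0.5],[[0.037,0.0272,0],0,-0.5],[[0.037,0.0272,0],0,-0.5],[[0.0365,0.0271,0],0,-0.5],[[0,0,0.02],0,-0.5],[[0,0,0],0,-0.5]]'; python3 - <<'E'
from h import *
c=snap('scene','s7'); im=np.array(c['pixels'])[150:240,210:330]; cv2.imwrite('pics/c7.png',cv2.convertScaleAbs(cv2.resize(im,None,fx=6,fy=6,interpolation=cv2.INTER_CUBIC),alpha=1.3))
delta([.5891,.0638,.105],19)
E
```

```text
t: 32.25
position: [0.5889, 0.0638, 0.1271]
tool_rot: [0.581, 0.814, -0.001, -0.001]
ft_force: [-0.3, 0.2, -1.7]
gripper_width: 0.0287
finger_force: 59.7
pos [0.5894 0.0634 0.1283] tilt [-0.002 -0.    -1.   ] spin -0.002 shift after spin [ 0.0005 -0.0001  0.0233]
```

View pics/c7.png

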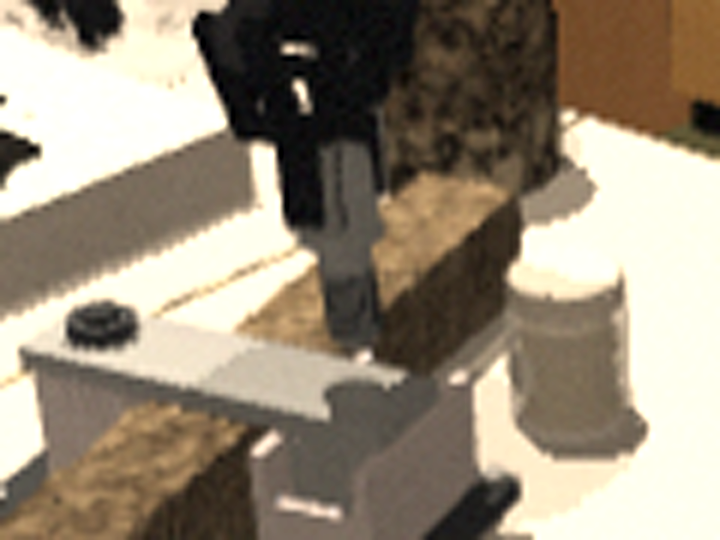

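The crop shows the bolt upright, its end at about (352,345), above the strap's hole area in shadow near (365,390). I lower it gently.

```bash
(python3 -m creep '[[[0.0004,0,0.012],0,-0.5],[[0,0,0.008],0,-0.5],[[0,0,0],0,-0.5]]'; python3 -m creep '[[[0,0,0.002],0,-0.5],[[0,0,0.002],0,-0.5],[[0,0,0],0,-0.5]]'; python3 -m creep '[[[0,0,0.002],0,-0.5],[[0,0,0],0,-0.5]]'; python3 -m creep '[[[0,0,0.002],0,-0.5],[[0,0,0],0,-0.5]]') | grep -E "t:|pos|ft_f"
```

```text
t: 32.67
position: [0.5894, 0.0634, 0.1077]
tool_rot: [0.582, 0.813, -0.0, -0.0]
ft_force: [-0.1, -0.8, -3.4]
t: 33.05
position: [0.5899, 0.0639, 0.1044]
tool_rot: [0.581, 0.814, -0.0, -0.0]
ft_force: [-0.0, -0.1, -3.5]
t: 33.3
position: [0.5899, 0.0639, 0.1024]
tool_rot: [0.581, 0.814, -0.0, -0.0]
ft_force: [0.3, -0.3, -2.8]
t: 33.55
position: [0.59, 0.0642, 0.1008]
tool_rot: [0.581, 0.814, 0.0, 0.0]
ft_force: [-1.0, 2.1, 1.1]
```

```bash
(python3 -m creep '[[[0,0,-0.001],0,-0.5],[[0.001,0,0],0,-0.5],[[0.001,0,0],0,-0.5],[[0,0,0],0,-0.5]]'; python3 -m creep '[[[0,0,0.001],0,-0.5],[[0,0,0.001],0,-0.5],[[0,0,0],0,-0.5]]'; python3 -m creep '[[[0,0,0.001],0,-0.5],[[0,0,0],0,-0.5]]') | grep -E "t:|pos|ft_f"
```

```text
t: 34.05
position: [0.5892, 0.0657, 0.1013]
tool_rot: [0.581, 0.814, -0.0, -0.0]
ft_force: [-0.2, 0.7, -2.6]
t: 34.42
position: [0.5892, 0.0658, 0.0994]
tool_rot: [0.581, 0.814, -0.0, -0.0]
ft_force: [0.1, -0.4, -1.9]
t: 34.67
position: [0.5893, 0.0659, 0.0986]
tool_rot: [0.581, 0.814, 0.0, 0.0]
ft_force: [0.4, 0.3, -0.3]
```

```bash
(python3 -m creep '[[[0.0007,0,0],0,-0.5],[[0.0007,0,0],0,-0.5],[[0,0,0],0,-0.5]]'; python3 -m creep '[[[0,0,0.001],0,-0.5],[[0,0,0],0,-0.5]]'; python3 -m creep '[[[0,0,0.001],0,-0.5],[[0,0,0],0,-0.5]]') | grep -E "t:|pos|ft_f"; python3 -c "
from h import *
o=get_obs();print(o['ft_force'],o['ft_torque'])"
```

```text
t: 35.05
position: [0.5887, 0.0671, 0.0984]
tool_rot: [0.581, 0.814, -0.0, -0.0]
ft_force: [0.6, 0.6, -3.2]
t: 35.3
position: [0.5888, 0.0671, 0.0973]
tool_rot: [0.581, 0.814, -0.0, -0.0]
ft_force: [0.5, 1.0, -2.5]
t: 35.55
position: [0.5888, 0.0671, 0.0964]
tool_rot: [0.581, 0.814, -0.0, -0.0]
ft_force: [-0.1, 0.5, -2.7]
[-0.10137571  0.54023747 -2.68141597] [ 0.11593531 -0.02019146  0.02615999]
```

Shank is entering the strap; keep descending.

```bash
(python3 -m creep '[[[0.0004,0,0.0015],0,-0.5],[[0,0,0.0015],0,-0.5],[[0,0,0],0,-0.5]]'; python3 -m creep '[[[0,0,0.0015],0,-0.5],[[0,0,0.0015],0,-0.5],[[0,0,0],0,-0.5]]'; python3 -m creep '[[[0,0,0.0015],0,-0.5],[[0,0,0.0015],0,-0.5],[[0,0,0],0,-0.5]]') | grep -E "t:|pos|ft_f"
```

```text
t: 35.92
position: [0.5886, 0.0674, 0.0933]
tool_rot: [0.581, 0.814, -0.0, -0.0]
ft_force: [-0.2, -0.3, -2.3]
t: 36.3
position: [0.5886, 0.0675, 0.0903]
tool_rot: [0.581, 0.814, -0.0, -0.0]
ft_force: [0.0, 0.2, -2.4]
t: 36.67
position: [0.5886, 0.0675, 0.0873]
tool_rot: [0.581, 0.814, -0.0, -0.0]
ft_force: [-0.9, -1.1, -1.5]
```

```bash
(python3 -m creep '[[[0,0,0.0015],0,-0.5],[[0,0,0.0015],0,-0.5],[[0,0,0],0,-0.5]]'; python3 -m creep '[[[0,0,0.002],0,-0.5],[[0,0,0.002],0,-0.5],[[0,0,0.002],0,-0.5],[[0,0,0],0,-0.5]]'; python3 -m creep '[[[0,0,0.002],0,-0.5],[[0,0,0.002],0,-0.5],[[0,0,0.002],0,-0.5],[[0,0,0],0,-0.5]]') | grep -E "t:|pos|ft_f"
```

```text
t: 37.05
position: [0.5888, 0.0676, 0.0844]
tool_rot: [0.581, 0.814, 0.0, 0.0]
ft_force: [2.5, 0.8, -2.7]
t: 37.55
position: [0.5887, 0.0676, 0.0783]
tool_rot: [0.581, 0.814, 0.0, -0.0]
ft_force: [1.2, 2.0, -3.4]
t: 38.05
position: [0.5887, 0.0675, 0.0722]
tool_rot: [0.581, 0.814, -0.0, -0.0]
ft_force: [2.6, 2.3, -4.0]
```

```bash
(python3 -m creep '[[[0,0,0.002],0,-0.5],[[0,0,0.002],0,-0.5],[[0,0,0.002],0,-0.5],[[0,0,0],0,-0.5]]'; python3 -m creep '[[[0,0,0.002],0,-0.5],[[0,0,0.002],0,-0.5],[[0,0,0],0,-0.5]]') | grep -E "t:|pos|ft_f"
```

```text
t: 38.55
position: [0.5886, 0.0675, 0.0662]
tool_rot: [0.581, 0.814, -0.0, -0.0]
ft_force: [3.4, 2.5, -3.8]
t: 38.92
position: [0.5887, 0.0675, 0.0623]
tool_rot: [0.581, 0.814, -0.0, -0.0]
ft_force: [3.2, 2.7, -2.5]
```

```bash
(python3 -m creep '[[[0,0.0003,0.001],0,-0.5],[[0,0,0.001],0,-0.5],[[0,0,0],0,-0.5]]'; python3 -m creep '[[[0,0,0.001],0,-0.5],[[0,0,0],0,-0.5]]'; python3 -m creep '[[[0,0,0.001],0,-0.5],[[0,0,0],0,-0.5]]') | grep -E "t:|pos|ft_f"
```

```text
t: 39.3
position: [0.5889, 0.0675, 0.0604]
tool_rot: [0.581, 0.814, -0.0, -0.0]
ft_force: [1.9, 1.1, -1.7]
t: 39.55
position: [0.589, 0.0674, 0.0602]
tool_rot: [0.581, 0.814, 0.0, 0.0]
ft_force: [-1.0, -0.4, 5.2]
t: 39.8
position: [0.5892, 0.0674, 0.0601]
tool_rot: [0.581, 0.814, 0.0, 0.001]
ft_force: [-1.8, 0.3, 10.5]
```

```bash
python3 -m creep '[[[0,0,-0.001],0,-0.5],[[0,0,0],0,0],[[0,0,0],0,0.5],[[0,0,0],0,0.5],[[0,0,-0.02],0,0.5],[[0,0,-0.04],0,0.5],[[0,0,-0.05],0,0.5],[[-0.05,-0.02,0],0,0.5],[[-0.05,-0.02,0],0,0.5],[[-0.05,-0.02,0],0,0.5],[[0,0,0],0,0.5],[[0,0,0],0,0.5]]'; python3 - <<'E'
from h import *
c=snap('scene','s8'); im=np.array(c['pixels'])[170:350,210:410]; cv2.imwrite('pics/c8.png',cv2.convertScaleAbs(cv2.resize(im,None,fx=3.3,fy=3.3,interpolation=cv2.INTER_CUBIC),alpha=1.2))
P=cloud(c); p=P[195:235,255:300].reshape(-1,3); p=p[(p[:,2]>.095)&(p[:,2]<.13)]; print(len(p),p.mean(0),np.percentile(p[:,2],[50,90]))
t=snap('top','t8'); P=cloud(t); p=P[205:250,195:240].reshape(-1,3); p=p[(p[:,2]>.09)&(p[:,2]<.13)]; print(len(p),p.mean(0),np.percentile(p[:,2],[10,50,90]))
p=P[258:290,330:362].reshape(-1,3); p=p[(p[:,2]>.105)&(p[:,2]<.16)]; print('drift',len(p),p.mean(0))
E
```

```text
t: 41.3
position: [0.5807, -0.0937, 0.1693]
tool_rot: [0.582, 0.813, 0.0, -0.0]
ft_force: [-0.1, 0.7, 0.9]
gripper_width: 0.0643
finger_force: 0.0
113 [0.585689   0.0622695  0.10290634] [0.10401502 0.10657437]<stdin>:4: RuntimeWarning: Mean of empty slice.
  ret = um.true_divide(
Traceback (most recent call last):
IndexError: index -1 is out of bounds for axis 0 with size 0
```

View pics/c8.png

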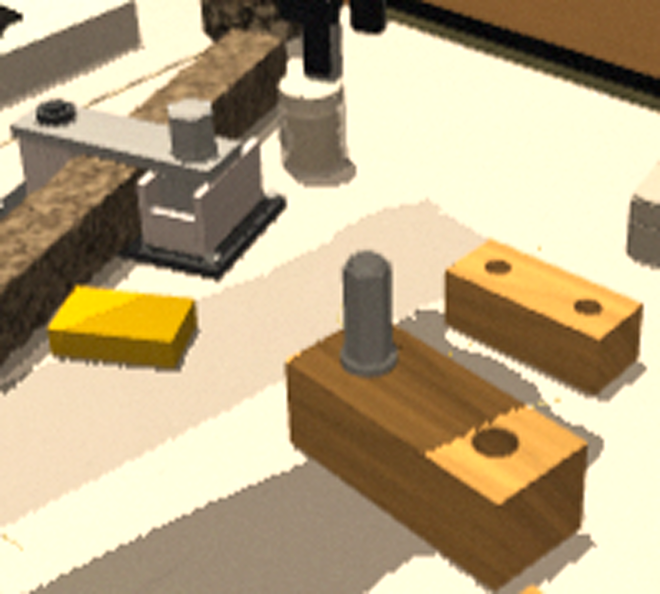

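The crop shows the bolt head seated flat on the strap (192,130), the drift upright in its socket (369,315), and the jar and box in place. The head's top is at z 0.104, as it should be.

```bash
python3 -c "
from h import *
print(job_done())"
```

```text
the job is handed in; nothing more can be done
None
```

The drift went down through both holes until its collar seated and is back upright in its socket; the bolt now stands through strap and bush with its flange on the strap, and the job was handed in at about 41 s with no verdict returned.

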